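Index the gift-box turntable to its next stop

TASK

Turn the gift box on the packing turntable to its next position: pull the red index plunger knob up out of its hole, turn the table counter-clockwise (seen from above), feel for the next hole and let the spring drop the pin into it, so that the plunger ends fully home and locked with the knob let go. Never force the table against the pin, keep the box sitting in its nest, and do not disturb the tape dispensers and the stack of boxes.

Things in the scene. Friction and masses are not known exactly. Their poses are not given: they have to be found in the camera images.
- base: Grey round foot of the turntable, fixed to the bench, 258 mm across; origin on the rotation axis at bench height. At joint platter = 0 the knob lies along the foot's own -x, 115 mm from the axis. The platter on it is an aluminium disc 270 mm across, top 40 mm above the bench, with orange nest corners up to 52 mm above the bench.
- axis (a point): Point on the vertical rotation axis, 40 mm above the bench (top face of the platter).
- knob (a point): Centre of the red plunger knob's grip: an upright red cylinder, 26 mm diameter, 30 mm tall, 115 mm from the axis, turning with the platter. With the pin home its lower face is 70 mm, this point 83 mm, its top 100 mm above the bench. Below it is a dark round boss 36 mm across, top 60 mm above the bench.
- plunger (a joint): How far the plunger is pulled up (m): 0 = pin home in a hole, about 0.010 = pin tip riding on top of the index plate, 0.014 = upper stop. A spring pushes it down with 6 N at 0, rising to 8.8 N at the stop. It drops by itself when let go over a hole.
- platter (a joint): Turn of the platter (rad), growing counter-clockwise seen from above; 0 = the first hole, where it starts locked. The next hole lies somewhere in 0.70 to 1.10 (hand-set, hidden under the platter, to be felt), the one after it 0.87 further on; upper stop 2.1. Stays where left. Drag felt at the knob: about 1 N, up to 4 N with the pin riding on the plate.
- pin: Steel index pin under the knob, hidden below the platter, 8 mm thick, round tip, in 11 mm wide, 10 mm deep holes (1.5 mm of play at the knob either way when locked). Origin on the plunger's axis, at bench height when home. Its force on the index plate must stay below 22 N; resting under the spring it is about 8 N, so push the knob sideways with less than about 12 N.
- giftbox: Dark brown gift box with a paper band, 100 x 150 x 30 mm, 0.35 kg, lying loose in the platter's nest with 2 mm of play all round, its top 70 mm above the bench; origin at the centre of its underside. Its near face is 65 mm from the knob's centre.
- tape_pink: Pink tape dispenser, 150 x 56 mm, 98 mm tall, 0.7 kg, standing on the bench to the robot's right; origin at the centre of its underside. A bystander.
- tape_brown: Dark brown tape dispenser, 150 x 56 mm, 98 mm tall, 0.7 kg, on the bench to the left; origin at the centre of its underside. A bystander.
- box_stack: Stack of three dark brown gift boxes, held together as one piece, 110 x 164 x 99 mm, 0.9 kg, on the bench to the left; origin at the centre of its underside. A bystander.
Things that resemble listed ones, but are neither listed nor needed, are in the scene too. Leave any blue or turquoise look-alike of the giftbox alone.

How it is judged:
By the outcome, as a careful person would: the job done as asked, in the order asked, and still so for the second after the job is handed in, with the robot touching nothing.
It also fails if it takes over 51 s, if anything falls off the work surface, if the arm or the gripper's body presses on something with over 40 N, if the wrist force passes 120 N, or if a joint passes its speed limit or range.

ROBOT

A 6-joint arm with a two-finger parallel gripper is mounted at the origin on the work surface. World frame = base frame: x ahead of the robot, y to its left, z up, the work surface at z = 0. Lengths are in m, angles in rad, forces in N, time in s.
With the tool pointing down it reaches from about 0.375 to 0.9 m from the base axis. Payload 3.1 kg.
Tool frame: the origin (TCP) lies between the finger pads; the fingertips stand manip.finger_overhang ahead of it and the grasp point (between the pads) lies 5 mm behind it (manip.finger_overhang is the distance from the TCP to the fingertips, in m); z points along the fingers, y is the line along which they close (so a half turn about z gives the same grasp; the last joint's range is limited). The gripper opens to 85 mm and grips with 20 to 120 N. Pads are 22 mm wide; open, the fingers measure 114 mm over their backs; the gripper's body (76 mm by 85 mm) begins 54 mm behind the grasp point. The pads swing forward as they close: fully open they stand 13 mm farther back than shut.
Start: joints at [0.968, 0.527, 1.433, -0, 1.181, -0.178], TCP at [0.258, 0.569, 0.245] pointing down, gripper open.
Joint ranges: [-3.08, 3.08], [-0.75, 2.2], [0.22, 2.44], [-1.43, 4.57], [0, 2.65], [-2.85, 2.85]. Speed limits (rad/s): [2.79, 2.79, 3.14, 3.14, 3.14, 3.14].

INTERFACE

Orientations are given as a unit quaternion [x, y, z, w].
In Python, from station import manip gives the robot as it stands.
- The arm moves only by the tool drive_tool, never from a script. Its argument "plan" is a list of rows, each a list of 7 numbers: the shift along the tool's x, y, z in m, then the turn, a rotation vector about the tool's x, y, z in degrees, then the opening, from -1 (shut) to 1 (fully open). In form: [[x, y, z, wx, wy, wz, gripper], ...]. A call has 1 to 10 rows; each row shifts and turns the commanded pose from where the row before left it, along the tool's axes as they then stand; what a row does not reach is not made up. A row lasts 1/10 s, in which the tool goes at most 50 mm and 8.59 degrees, less where a joint would pass 70% of its speed; a pose out of reach is approached as far as the arm can. A call is refused whole if a number of a shift passes 0.05 or a number of a turn 8.59, either way. A call with a gripper value outside its range is refused whole. The fingers move at their own pace and stop on an object; "newtons" is the grip in N (left out, the last holds). Time passes only in rows, so rows that do not move let the fingers close. It gives the time, the measured TCP pose, the force, the opening and the grip force at its end, in the units of the state.
- manip.sense(): the state, without advancing time (a new reading comes with each control period).
- manip.snapshot(name): name is "scene" or "top" or "wrist"; returns a dict with "image" (480x640x3 uint8, red, green, blue), "z_map" (480x640 float32, m along the optical axis (not along the pixel's ray), 0 where there is no reading), "fov_y" (degrees; the focal length in pixels is half the picture's height over the tangent of half this angle, whatever the lens; pixels are square), "cx", "cy" (the principal point, pixels), "k1" (the pictures are not rectified: a ray, as slopes to the right and down, at radius r is drawn at 1 + k1 r^2 times it, then the intrinsics apply), "extrinsics" (4x4, takes a point from camera to world coordinates); the wrist camera has in their place "mount" (4x4, takes a point from camera to tool coordinates, whose origin is the TCP and whose axes are the flange's). Camera axes: x right, y up, looking along -z (the intrinsics and any distortion apply to the point x, -y, -z); pixel columns grow to the right and rows downward; lengths in m; the calibration is good to about 2 mm. A picture is of the moment at which its call begins: read the wrist's pose just before it.
- manip.sign_off(): hands the job in; it is judged then, once.
The state is a dict: "t": time; "q": joint angles; "qd": joint speeds; "tau": joint torques, N m; "tcp_pos": TCP position; "tool_rot": TCP orientation; "force": force on the tool from outside, world axes, zero at the start; "ft_torque": the same for the moment, N m; "finger_gap": opening from 0.0 (shut) to 1.0 (fully open); "gripper_force": force on a finger pad.
Only numpy, scipy, OpenCV 4.12 (cv2) and the standard library are available. Lean on these libraries where they do the work, as an engineer would, in place of code of your own. Each camera call takes 0.05 s, during which the arm holds its last target. There are 200 camera calls.

## Working session

There is one attempt and no reset: what is moved stays moved. The work goes in short steps, Python scripts to look and compute and a tool call to move; the robot and the scene stay as the last step left them, time stands still between calls to the robot, and variables do not carry over. Pictures are saved under pics/ and viewed, at most 10 in all, crops included, and the job is handed in when it is done.

Besides the shell and the picture viewer there is one more tool, called as name(argument=value, ...) on one line, values as JSON. drive_tool: Moves the arm, as the interface text tells. Its arguments: {"type":"object","properties":{"plan":{"type":"array"},"newtons":{"type":"number"}},"required":["plan"]}

```bash
ls; mkdir -p pics
cat > h.py <<'E'
import numpy as np, cv2, pickle
from station import manip
from scipy.spatial.transform import Rotation as R
def snap(n):
    s=manip.sense(); d=manip.snapshot(n)
    if 'mount' in d:
        T=np.eye(4); T[:3,:3]=R.from_quat(s['tool_rot']).as_matrix(); T[:3,3]=s['tcp_pos']; d['extrinsics']=T@d['mount']
    return d
def ray(d,uv):
    f=240/np.tan(np.radians(d['fov_y'])/2)
    K=np.array([[f,0,d['cx']],[0,f,d['cy']],[0,0,1.]])
    p=cv2.undistortPoints(np.array(uv,float).reshape(-1,1,2),K,np.array([d['k1'],0,0,0.])).reshape(-1,2)
    c=np.c_[p[:,0],-p[:,1],-np.ones(len(p))]
    return d['extrinsics'][:3,3], c@d['extrinsics'][:3,:3].T
def onplane(d,uv,z):
    o,r=ray(d,uv); return o+r*((z-o[2])/r[:,2])[:,None]
def red(d):
    h=cv2.cvtColor(d['image'],cv2.COLOR_RGB2HSV)
    m=((h[...,0]<8)|(h[...,0]>172))&(h[...,1]>150)&(h[...,2]>70)
    n,l,st,c=cv2.connectedComponentsWithStats(m.astype(np.uint8))
    return [(st[i],c[i],l==i) for i in range(1,n) if st[i][4]>25]
def depthpts(d,m):
    v,u=np.nonzero(m&(d['z_map']>0)); o,r=ray(d,np.c_[u,v]); return o+r*d['z_map'][v,u][:,None]
def save(d,n): cv2.imwrite('pics/'+n+'.png',d['image'][...,::-1])
E
python3 - <<'E'
from h import *
s=manip.sense(); print(s, manip.finger_overhang)
for n in('scene','top','wrist'):
    d=snap(n); save(d,n+'0'); print(n,d['fov_y'],d['k1'],d['extrinsics'][:3,3].round(3))
    for st,c,m in red(d):
        p=depthpts(d,m); print(st,c.round(1),np.median(p,0).round(4) if len(p) else None)
a=cv2.imread('pics/scene0.png');b=cv2.imread('pics/top0.png')
E
```

```text
pics
{'t': 0.0, 'q': array([ 9.67486004e-01,  5.28456996e-01,  1.43387937e+00, -2.35768939e-05,
        1.18137659e+00, -1.78469211e-01]), 'qd': array([-0.00112868, -0.00073531,  0.00038156, -0.00063213, -0.00207425,
       -0.00066291]), 'tau': array([ 4.59601306e-04, -4.42345762e+01, -1.78024471e+01, -2.04962607e-04,
        8.49598437e-03,  3.35751416e-06]), 'tcp_pos': array([0.257186  , 0.56889837, 0.2443465 ]), 'tool_rot': array([ 2.10822161e-01,  9.77523858e-01, -9.84337039e-04, -3.93850332e-04]), 'force': array([0.0932069 , 0.96850232, 0.05949852]), 'ft_torque': array([-0.00929708, -0.0189757 , -0.02587971]), 'gripper_force': 0.0, 'finger_gap': 0.9991054386826569} 0.014
scene 44.80054387144036 -0.044691375887926224 [1.15  0.739 1.152]
[353 244   8   7  45] [356.7 247. ] [0.5467 0.0678 0.0999]
top 42.883921232441445 -0.18926850670628606 [0.424 0.025 1.803]
[291 250   9   9  65] [294.8 254. ] [0.5437 0.0647 0.0983]
wrist 66.17202621069124 -0.03266046538587784 [0.197 0.596 0.373]
```

View pics/scene0.png

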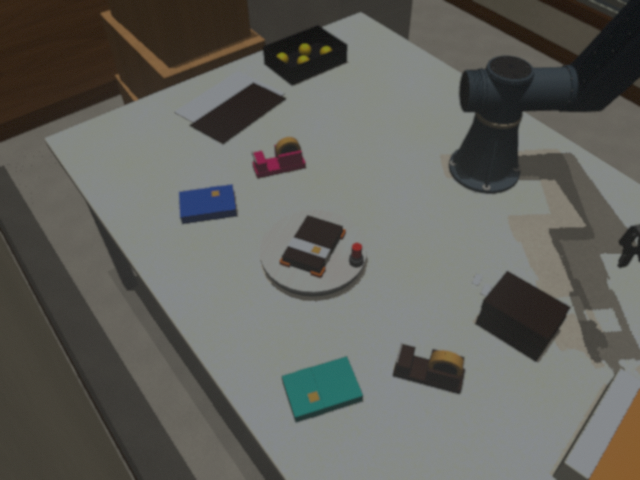

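View pics/top0.png

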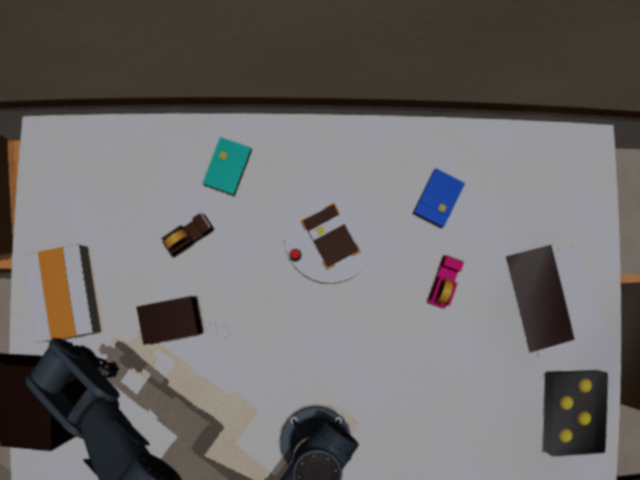

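Top view: candidates for the knob: red dot at (295,254), pink dispenser (445,285) (pink, not a knob), and the yellow/orange dots at (331,230). The red disc beside the brown box on the platter is the choice. In the scene view the knob is at (357,247), standing on its dark boss. Next I fit the axis.

Run:
```python
from h import *
from scipy.optimize import least_squares
k=[]
rays=[]
for n in('scene','top'):
    d=snap(n); p=depthpts(d,np.ones((480,640),bool)); 
    sel=p[(abs(p[:,2]-.04)<.006)&(np.hypot(p[:,0]-.58,p[:,1]+.04)<.25)]
    c,r=cv2.minEnclosingCircle((sel[:,:2]*1000).astype(np.float32)); print(n,'platter',len(sel),c,r,np.median(sel[:,2]))
    st,cc,m=red(d)[0]; v,u=np.nonzero(m); o,rr=ray(d,[cc]); rays.append((o,rr[0]))
    q=depthpts(d,m); print(q[:,2].min(),q[:,2].max()); top=q[q[:,2]>.095]; print('knob top',top[:,:2].mean(0),np.median(top[:,2]),len(top))
    print('on plane .1',onplane(d,[cc],.1))
s=manip.sense(); print(s['tcp_pos'],R.from_quat(s['tool_rot']).as_matrix().round(3)); print(manip.snapshot('wrist')['mount'].round(3))
```

```text
scene platter 4411 (602.5446166992188, -35.84817123413086) 138.022705078125 0.04036580238078846
0.09528868302499793 0.1040124449254003
knob top [0.54681992 0.06768185] 0.10012791100863017 45
on plane .1 [[0.54684566 0.06771561 0.1       ]]
top platter 3765 (601.7847900390625, -33.6159553527832) 134.89976501464844 0.03963372720793368
0.059772425190895984 0.11036270259164671
knob top [0.54429379 0.06533876] 0.09960201933113699 48
on plane .1 [[0.54361766 0.06509627 0.1       ]]
[0.2573653  0.56919957 0.24484763] [[-0.911  0.412 -0.001]
 [ 0.412  0.911 -0.001]
 [ 0.    -0.001 -1.   ]]
[[ 0.     0.964  0.264  0.066]
 [ 1.    -0.001  0.001 -0.   ]
 [ 0.001  0.264 -0.964 -0.129]
 [ 0.     0.     0.     1.   ]]
```

drive_tool(plan=[[-0.03,-0.0215,0,0,0,0,0],[-0.04,-0.029,0,0,0,0,0],[-0.04,-0.029,0,0,0,0,0],[-0.04,-0.029,0,0,0,0,0],[-0.04,-0.029,0,0,0,0,0],[-0.04,-0.029,0,0,0,0,0],[-0.04,-0.029,0,0,0,0,0],[-0.04,-0.029,0,0,0,0,0],[-0.04,-0.029,0,0,0,0,0],[-0.04,-0.029,0,0,0,0,0]])

```text
t: 1.3
tcp_pos: [0.4972, 0.1494, 0.2455]
tool_rot: [0.211, 0.978, 0.0, 0.0]
force: [0.6, 0.1, 0.4]
finger_gap: 0.498
gripper_force: 0.0
```

drive_tool(plan=[[-0.04,-0.029,0,0,0,0,0],[-0.04,-0.029,0,0,0,0,0],[0,0,0,0,0,7.26,0],[0,0,0,0,0,7.26,0],[0,0,0,0,0,7.26,0],[0,0,0,0,0,7.26,0],[0,0,0,0,0,7.26,0],[0,0,0,0,0,0,0],[0,0,0,0,0,0,0]])

```text
t: 2.2
tcp_pos: [0.5454, 0.0655, 0.2453]
tool_rot: [0.504, 0.864, 0.0, 0.0]
force: [-0.5, -0.3, 0.1]
finger_gap: 0.498
gripper_force: 0.0
```

```bash
cat > w.py <<'E'
from h import *
s=manip.sense(); M=R.from_quat(s['tool_rot']).as_matrix(); print('t',s['t'],s['tcp_pos'].round(4),'yaw',np.degrees(np.arctan2(M[1,0],M[0,0])).round(2),'F',s['force'].round(2),'q6',s['q'][5].round(3),'gap',s['finger_gap'])
E
python3 - <<'E'
from w import *
d=snap('wrist'); save(d,'w1')
for st,c,m in red(d):
    p=depthpts(d,m); t=p[p[:,2]>np.median(p[:,2])-.004]
    print(st,c,np.median(p[:,2]),np.percentile(p[:,2],[5,95]),'top',t.mean(0),'minmax',(t[:,:2].min(0)+t[:,:2].max(0))/2)
p=depthpts(d,np.ones((480,640),bool)); g=p[(abs(p[:,2]-.07)<.004)&(np.hypot(p[:,0]-.602,p[:,1]+.034)<.1)]
print('box',cv2.minAreaRect((g[:,:2]*1000).astype(np.float32)))
print(M.round(4))
E
```

```text
t 2.2 [0.5454 0.0655 0.2453] yaw 119.51 F [-0.48 -0.29  0.11] q6 -0.599 gap 0.49770266710476707
[304 214  32  31 754] [319.6193634  228.82493369] 0.10011764080798927 [0.09890361 0.10118477] top [0.54497007 0.06603787 0.10009043] minmax [0.54506296 0.06593002]
box ((602.3379516601562, -34.96083068847656), (149.03643798828125, 101.03948974609375), 29.2578182220459)
[[-0.4926  0.8703  0.    ]
 [ 0.8703  0.4926 -0.    ]
 [-0.      0.     -1.    ]]
```

View pics/w1.png

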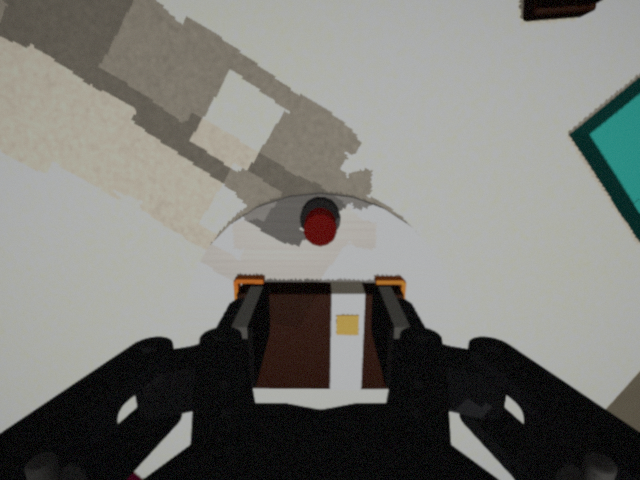

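The wrist view shows the knob at (320,228) between the fingers' line of descent, over its boss and aligned with the box. It measures (0.545, 0.066), top at 0.100, and the TCP is already above it. I'm descending.

drive_tool(plan=[[0.0006,0,0.03,0,0,0,0],[0,0,0.04,0,0,0,0],[0,0,0.04,0,0,0,0],[0,0,0.03,0,0,0,0],[0,0,0.017,0,0,0,0],[0,0,0.007,0,0,0,-0.1],[0,0,0,0,0,0,-0.2],[0,0,0,0,0,0,-0.25]], newtons=25)

```text
t: 3.05
tcp_pos: [0.5459, 0.066, 0.0821]
tool_rot: [0.505, 0.863, 0.0, 0.001]
force: [0.5, 0.3, 0.4]
finger_gap: 0.374
gripper_force: 0.0
```

Run:
```python
from w import *
d=snap('wrist'); save(d,'w2'); a=cv2.imread('pics/w2.png')
for st,c,m in red(d): print(st,c)
```

```text
t 3.05 [0.5459 0.066  0.0821] yaw 119.39 F [0.53 0.3  0.37] q6 -0.596 gap 0.3744249231439337
[ 281  280   72   95 4354] [315.19522278 334.80271015]
```

View pics/w2.png

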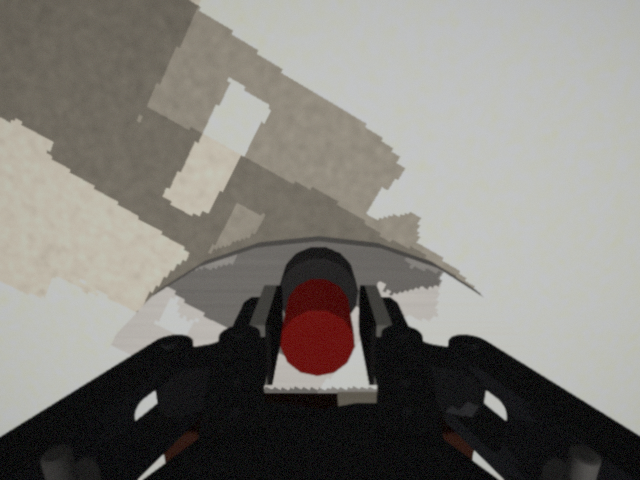

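The close view shows the knob top at (317,340), between pad faces at about 272 and 370, so it is about 1 mm off centre toward −y. I'll shift and close gently.

drive_tool(plan=[[0,-0.001,0,0,0,0,-0.25],[0,0,0.001,0,0,0,-0.32],[0,0,0,0,0,0,-0.38],[0,0,0,0,0,0,-0.42]], newtons=20)

```text
t: 3.5
tcp_pos: [0.5447, 0.0656, 0.081]
tool_rot: [0.505, 0.863, 0.0, 0.001]
force: [0.9, -0.4, 3.8]
finger_gap: 0.303
gripper_force: 19.5
```

drive_tool(plan=[[0,0,0,0,0,0,-0.6],[0,0,-0.003,0,0,0,-0.6],[0,0,-0.003,0,0,0,-0.6],[0,0,-0.003,0,0,0,-0.6],[0,0,-0.0025,0,0,0,-0.6],[0,0,0,0,0,0,-0.6],[0,0,0,0,0,0,-0.6]], newtons=40)

```text
t: 4.2
tcp_pos: [0.5443, 0.0654, 0.0916]
tool_rot: [0.505, 0.863, -0.0, 0.0]
force: [2.9, -1.2, -8.8]
finger_gap: 0.293
gripper_force: 39.8
```

Run:
```python
from w import *
for n in ('top','scene','wrist'):
    d=snap(n)
    for st,c,m in red(d):
        p=depthpts(d,m); print(n,st,c.round(1),np.median(p,0).round(4))
```

```text
t 4.2 [0.5443 0.0654 0.0916] yaw 119.37 F [ 2.92 -1.25 -8.84] q6 -0.597 gap 0.2926106286649839
wrist [ 284  281   74   96 4301] [318.6 338.4] [0.5432 0.0671 0.1104]
```

drive_tool(plan=[[0,0,-0.002,0,0,0,-0.6],[0,0,0,0,0,0,-0.6],[0,-0.002,0,0,0,-1,-0.6],[-0.0001,-0.004,0,0,0,-2,-0.6],[-0.0001,-0.006,0,0,0,-3,-0.6],[-0.0002,-0.006,0,0,0,-3,-0.6],[-0.0002,-0.006,0,0,0,-3,-0.6],[-0.0001,-0.004,0,0,0,-2,-0.6],[0,0,0,0,0,0,-0.6]])

```text
t: 5.25
tcp_pos: [0.5216, 0.0487, 0.0939]
tool_rot: [0.396, 0.918, -0.0, -0.0]
force: [2.5, -1.3, -9.3]
finger_gap: 0.292
gripper_force: 39.8
```

Run:
```python
from w import *
for n in ('top','scene','wrist'):
    d=snap(n)
    for st,c,m in red(d):
        p=depthpts(d,m); print(n,st,c.round(1),np.median(p,0).round(4))
    p=depthpts(d,np.ones((480,640),bool)); g=p[(abs(p[:,2]-.07)<.003)&(np.hypot(p[:,0]-.602,p[:,1]+.034)<.1)]
    print('box',cv2.minAreaRect((g[:,:2]*1000).astype(np.float32)))
```

```text
t 5.25 [0.5216 0.0487 0.0939] yaw 133.37 F [ 2.51 -1.31 -9.3 ] q6 -0.877 gap 0.2923959939290885
box ((602.2783813476562, -33.23841857910156), (149.6464385986328, 100.62794494628906), 43.60062789916992)
box ((602.5994873046875, -34.22874450683594), (155.4072265625, 100.734619140625), 43.129737854003906)
wrist [ 284  281   74   96 4449] [318.7 337.2] [0.52   0.0503 0.1127]
box ((577.7806396484375, -9.200927734375), (149.85374450683594, 20.272443771362305), 43.01530075073242)
```

drive_tool(plan=[[-0.0001,-0.004,0,0,0,-2,-0.6],[-0.0002,-0.006,0,0,0,-3,-0.6],[-0.0002,-0.006,0,0,0,-3,-0.6],[-0.0002,-0.006,0,0,0,-3,-0.6],[-0.0002,-0.006,0,0,0,-3,-0.6],[-0.0002,-0.006,0,0,0,-3,-0.6],[-0.0002,-0.006,0,0,0,-3,-0.6],[-0.0001,-0.004,0,0,0,-2,-0.6],[0,-0.002,0,0,0,-1,-0.6],[0,0,0,0,0,0,-0.6]])

```text
t: 6.4
tcp_pos: [0.4955, 0.0115, 0.0938]
tool_rot: [0.205, 0.979, 0.0, -0.0]
force: [1.6, -1.0, -8.8]
finger_gap: 0.289
gripper_force: 39.9
```

Run:
```python
from w import *
for n in ('top','scene','wrist'):
    d=snap(n)
    for st,c,m in red(d):
        p=depthpts(d,m); print(n,st,c.round(1),np.median(p,0).round(4))
    p=depthpts(d,np.ones((480,640),bool)); g=p[(abs(p[:,2]-.07)<.003)&(np.hypot(p[:,0]-.602,p[:,1]+.034)<.1)]
    print('box',cv2.minAreaRect((g[:,:2]*1000).astype(np.float32)))
```

```text
t 6.4 [0.4955 0.0115 0.0938] yaw 156.33 F [ 1.57 -1.   -8.85] q6 -1.361 gap 0.2885500572325743
box ((602.2625122070312, -32.917724609375), (149.796630859375, 99.54070281982422), 66.66752624511719)
box ((579.8975219726562, -24.59728240966797), (154.91116333007812, 148.50453186035156), 65.8355712890625)
wrist [ 284  286   73   91 4137] [319.5 339.8] [0.4943 0.0118 0.1126]
wrist [294 302   9  16  33] [297.5 309.5] [0.4841 0.0076 0.1044]
box ((569.2381591796875, -20.450706481933594), (148.65318298339844, 18.50823974609375), 66.0183334350586)
```

drive_tool(plan=[[0,0,0.0013,0,0,0,-0.6],[0,0,0.0013,0,0,0,-0.6],[0,0,0,0,0,0,-0.38],[0,0,0,0,0,0,-0.34],[0,0,0,0,0,0,-0.32],[0,0,0,0,0,0,-0.32]], newtons=20)

```text
t: 7.15
tcp_pos: [0.496, 0.0113, 0.0917]
tool_rot: [0.205, 0.979, 0.0, 0.0]
force: [0.4, 0.3, -0.3]
finger_gap: 0.343
gripper_force: 0.0
```

```bash
cat > k.py <<'E'
from w import *
d=snap('wrist')
for st,c,m in red(d)[:1]:
    p=depthpts(d,m); t=p[p[:,2]>np.percentile(p[:,2],60)-.003]; print('knob',st,c.round(1),'top z',np.median(p[:,2]).round(4),t.mean(0).round(4))
    print('ang',np.degrees(np.arctan2(t[:,1].mean()+.0345,t[:,0].mean()-.602)).round(2))
f=M.T@s['force']; print('Ftool',f.round(2))
E
python3 k.py
```

```text
t 7.15 [0.496  0.0113 0.0917] yaw 156.36 F [ 0.43  0.35 -0.26] q6 -1.361 gap 0.34331081317683526
knob [ 284  279   74   95 4255] [319.3 334.5] top z 0.1092 [0.495  0.0115 0.1093]
ang 156.72
Ftool [-0.26  0.49  0.26]
```

drive_tool(plan=[[0,-0.001,0,0,0,-0.5,-0.32],[0,-0.001,0,0,0,-0.5,-0.32],[0,-0.001,0,0,0,-0.5,-0.32],[0,-0.001,0,0,0,-0.5,-0.32]])

```text
t: 7.6
tcp_pos: [0.4948, 0.0086, 0.0914]
tool_rot: [0.188, 0.982, 0.001, 0.001]
force: [2.3, 5.8, 0.3]
finger_gap: 0.341
gripper_force: 3.4
```

```bash
python3 k.py
```

```text
t 7.6 [0.4948 0.0086 0.0914] yaw 158.32 F [2.32 5.84 0.28] q6 -1.405 gap 0.3410991574022024
knob [ 290  279   73   95 4255] [324.9 335.2] top z 0.1092 [0.4945 0.0104 0.1092]
ang 157.33
Ftool [ 0.    6.29 -0.27]
```

drive_tool(plan=[[0,-0.0005,0,0,0,-0.25,-0.32],[0,-0.0005,0,0,0,-0.25,-0.32],[0,-0.0005,0,0,0,-0.25,-0.32]])

```text
t: 7.95
tcp_pos: [0.4942, 0.0071, 0.0913]
tool_rot: [0.182, 0.983, 0.001, 0.001]
force: [2.5, 6.8, -0.7]
finger_gap: 0.339
gripper_force: 3.4
```

```bash
python3 k.py
```

```text
t 7.95 [0.4942 0.0071 0.0913] yaw 159.08 F [ 2.47  6.8  -0.74] q6 -1.421 gap 0.3385377908331936
knob [ 290  279   73   95 4187] [325.  335.9] top z 0.1092 [0.4939 0.0089 0.1092]
ang 158.11
Ftool [0.12 7.23 0.76]
```

drive_tool(plan=[[0,-0.0005,0,0,0,-0.25,-0.32],[0,-0.0005,0,0,0,-0.25,-0.32],[0,-0.0005,0,0,0,-0.25,-0.32],[0,-0.0005,0,0,0,-0.25,-0.32],[0,-0.0005,0,0,0,-0.25,-0.32]])

```text
t: 8.5
tcp_pos: [0.4933, 0.0048, 0.0914]
tool_rot: [0.171, 0.985, 0.001, 0.001]
force: [2.9, 6.2, 0.4]
finger_gap: 0.342
gripper_force: 3.4
```

```bash
python3 k.py
```

```text
t 8.5 [0.4933 0.0048 0.0914] yaw 160.34 F [2.85 6.2  0.44] q6 -1.448 gap 0.3419930987306586
knob [ 290  279   73   95 4295] [324.9 334.9] top z 0.1092 [0.493  0.0066 0.1092]
ang 159.35
Ftool [-0.6   6.8  -0.42]
```

drive_tool(plan=[[0,-0.0005,0,0,0,-0.25,-0.32],[0,-0.0005,0,0,0,-0.25,-0.32],[0,-0.0005,0,0,0,-0.25,-0.32],[0,-0.0005,0,0,0,-0.25,-0.32],[0,-0.0005,0,0,0,-0.25,-0.32]])

```text
t: 9.05
tcp_pos: [0.4925, 0.0024, 0.0914]
tool_rot: [0.16, 0.987, 0.001, 0.001]
force: [1.9, 6.1, 1.5]
finger_gap: 0.342
gripper_force: 3.4
```

```bash
python3 k.py
```

```text
t 9.05 [0.4925 0.0024 0.0914] yaw 161.59 F [1.93 6.15 1.48] q6 -1.475 gap 0.3422839872153593
knob [ 290  279   73   95 4337] [324.9 334.4] top z 0.1092 [0.4921 0.0042 0.1092]
ang 160.61
Ftool [ 0.11  6.45 -1.47]
```

drive_tool(plan=[[0,-0.0005,0,0,0,-0.25,-0.32],[0,-0.0005,0,0,0,-0.25,-0.32],[0,-0.0005,0,0,0,-0.25,-0.32],[0,-0.0005,0,0,0,-0.25,-0.32],[0,-0.0005,0,0,0,-0.25,-0.32]])

```text
t: 9.6
tcp_pos: [0.4917, 0.0001, 0.0913]
tool_rot: [0.149, 0.989, 0.001, 0.001]
force: [1.9, 6.0, 0.8]
finger_gap: 0.343
gripper_force: 3.3
```

```bash
python3 k.py
```

```text
t 9.6 [4.917e-01 1.000e-04 9.130e-02] yaw 162.83 F [1.91 6.04 0.8 ] q6 -1.502 gap 0.3426665636644204
knob [ 290  279   73   95 4332] [325.  334.5] top z 0.1092 [0.4912 0.0018 0.1092]
ang 161.87
Ftool [-0.04  6.33 -0.79]
```

drive_tool(plan=[[0,-0.0005,0,0,0,-0.25,-0.32],[0,-0.0005,0,0,0,-0.25,-0.32],[0,-0.0005,0,0,0,-0.25,-0.32],[0,-0.0005,0,0,0,-0.25,-0.32],[0,-0.0005,0,0,0,-0.25,-0.32]])

```text
t: 10.15
tcp_pos: [0.4909, -0.0024, 0.0913]
tool_rot: [0.138, 0.99, 0.001, 0.0]
force: [1.2, 4.8, 0.0]
finger_gap: 0.343
gripper_force: 2.6
```

```bash
python3 k.py
```

```text
t 10.15 [ 0.4909 -0.0024  0.0913] yaw 164.09 F [1.22 4.82 0.  ] q6 -1.529 gap 0.342967735814599
knob [ 290  279   73   95 4347] [324.7 334.4] top z 0.1091 [ 0.4904 -0.0008  0.1092]
ang 163.18
Ftool [0.15 4.97 0.  ]
```

drive_tool(plan=[[0,-0.0005,0,0,0,-0.25,-0.32],[0,-0.0005,0,0,0,-0.25,-0.32],[0,-0.0005,0,0,0,-0.25,-0.32]])

```text
t: 10.5
tcp_pos: [0.4898, -0.005, 0.0911]
tool_rot: [0.131, 0.991, -0.0, -0.0]
force: [-1.7, -0.1, -0.3]
finger_gap: 0.338
gripper_force: 0.0
```

```bash
python3 k.py
```

```text
t 10.5 [ 0.4898 -0.005   0.0911] yaw 164.91 F [-1.74 -0.13 -0.29] q6 -1.545 gap 0.3378436278222884
knob [ 285  274   69   87 3680] [318.8 324.4] top z 0.1001 [ 0.4891 -0.0056  0.1001]
ang 165.65
Ftool [ 1.64 -0.58  0.29]
```

The pin dropped: the knob top is at 0.100, its home height, and the side force is gone. I'm letting go and withdrawing.

drive_tool(plan=[[0,0,0,0,0,0,-0.1],[0,0,0,0,0,0,0],[0,0,0,0,0,0,0],[0,0,-0.01,0,0,0,0],[0,0,-0.02,0,0,0,0],[0,0,-0.04,0,0,0,0],[0,0,-0.04,0,0,0,0],[0,0,-0.04,0,0,0,0],[0,0,0,0,0,0,0],[0,0,0,0,0,0,0]])

```text
t: 11.55
tcp_pos: [0.4903, -0.0047, 0.2427]
tool_rot: [0.132, 0.991, -0.0, 0.002]
force: [-0.7, -0.9, 0.4]
finger_gap: 0.503
gripper_force: 0.0
```

Run:
```python
from k import *
save(d,'w3')
p=depthpts(d,np.ones((480,640),bool)); g=p[(abs(p[:,2]-.07)<.003)&(np.hypot(p[:,0]-.602,p[:,1]+.034)<.1)]
print('box',cv2.minAreaRect((g[:,:2]*1000).astype(np.float32)))
```

```text
t 11.55 [ 0.4903 -0.0047  0.2427] yaw 164.87 F [-0.75 -0.91  0.39] q6 -1.545 gap 0.5028126355652638
knob [302 214  32  31 766] [317.4 229. ] top z 0.1 [ 0.4889 -0.007   0.1   ]
ang 166.33
Ftool [ 0.48 -1.07 -0.39]
box ((601.978759765625, -34.678932189941406), (149.66049194335938, 101.49347686767578), 75.9615249633789)
```

View pics/w3.png

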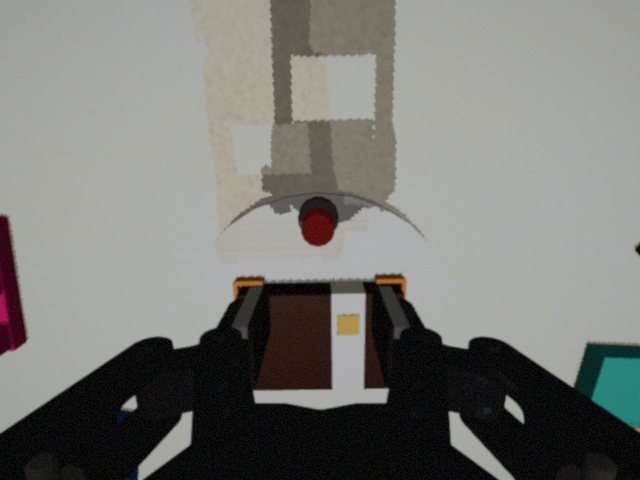

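The knob at (317,229) is down, its top at 0.100. The box is square in its nest between the orange corners at (250,285) and (390,285), turned 46.7° (0.815 rad), and the gripper is clear.

```bash
python3 -c "
from station import manip
print(manip.sign_off())"
```

```text
the job is handed in; nothing more can be done
None
```

The job is done and handed in: the turntable went counter-clockwise about 0.81 rad to the next hole, the pin dropped fully home with the knob let go, and the box is still in its nest, at about 11.6 s of the 51 s limit.

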